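# Open the safety-capped cleaner bottle at the sweet counter

### The arm

A 6-joint arm with a two-finger parallel gripper is mounted at the origin on the work surface. World frame = base frame: x ahead of the robot, y to its left, z up, the work surface at z = 0. Lengths are in mm, angles in degrees, forces in N, time in s.
With the tool pointing down it reaches from about 300 to 850 mm from the base axis. Payload 4.2 kg.
Tool frame: the origin (TCP) lies at the very end of the fingers, on their centre line; the grasp point (between the pads) lies 19 mm behind it; z points along the fingers, y is the line along which they close (so a half turn about z gives the same grasp; the last joint's range is limited). The gripper opens to 91 mm and grips with 3 to 60 N. Pads are 32 mm wide; open, the fingers measure 118 mm over their backs; the gripper's body (76 mm by 178 mm) begins 60 mm behind the grasp point.
Start: joints at [66.635, 18.312, 89.639, -0, 72.044, -1.146], TCP at [217.443, 532.321, 175.476] pointing down, gripper open.
Joint ranges: [-177.97, 177.97], [-48.28, 115.42], [12.27, 149.76], [-77.06, 257.06], [2.81, 150.46], [-146.56, 146.56]. Speed limits (degrees/s): [147.25, 147.25, 180, 180, 180, 180].

### API

Orientations are given as [roll, pitch, yaw] about the fixed x, y, z axes, in that order (R = Rz(yaw) Ry(pitch) Rx(roll)).
In Python, from workcell import env gives the robot as it stands.
- The arm moves only by the shell command python3 -m pendant 'ROWS' [FORCE]. ROWS is a JSON object of lists of equal length, an entry for each row: "translation": the shift along the tool's x, y, z in mm, a list of three; "roll": the turn about the tool's z in rad; "hand": the closure in counts, from 0 (fully open) to 255 (shut). In form: {"translation": [[dx, dy, dz], ...], "roll": [roll, ...], "hand": [hand, ...]}. A call has exactly 8 rows; each row shifts and turns the commanded pose from where the row before left it, along the tool's axes as they then stand; what a row does not reach is not made up. A row lasts 1/12 s, in which the tool goes at most 41.7 mm and 7.16 degrees, less where a joint would pass 70% of its speed; a pose out of reach is approached as far as the arm can. A call with a gripper value outside its range is refused whole. The fingers move at their own pace and stop on an object; FORCE is the grip in N (left out, the last holds). Time passes only in rows, so rows that do not move let the fingers close, or fill a call up. It gives the time, the measured TCP pose, the force, the opening and the grip force at its end, in the units of the state.
- env.state(): the state, without advancing time (a new reading comes with each control period).
- env.grab_frame(name): name is "scene" or "top" or "wrist"; returns a dict with "frame" (400x640x3 uint8, red, green, blue), "z_map" (400x640 float32, mm along the optical axis (not along the pixel's ray), 0 where there is no reading), "fx", "fy", "cx", "cy" (pixels), "pose" (4x4, takes a point from camera to world coordinates). Camera axes: x right, y down, z forward; pixel columns grow to the right and rows downward; lengths in mm; the calibration is good to about 2 mm. A picture is of the moment at which its call begins.
- env.job_done(): hands the job in; it is judged then, once.
Trained networks look in a picture, given as the dict that the camera call returned (one of the last four; its "shot" number tells which), for a name from the list of things; names that differ only in an ending like _2 or _b are one class to them, and where a whole thing is asked for, a point or a joint stands for the part that bears it (a point fixed in the world has none). Each returns a list of dicts, best first, with "score" (0 to 1); they miss things now and then, are a little off and sometimes report something else, mostly with a low value. They report only what shows in the picture. A call takes as long as a camera call. They do not tell look-alikes from the thing itself.
- env.recognise(picture, label): "rect" ([centre column, centre row, width, height] in pixels, round what is visible of it).
- env.regions_of(picture, label): "pixels" (400x640 bool, what is visible of it) and "rect" ([centre column, centre row, width, height] in pixels, round what is visible of it).
The state is a dict: "time_s": time; "qpos": joint angles; "qvel": joint speeds; "effort": joint torques, N m; "ee_pos": TCP position; "ee_rot": TCP orientation; "force": force on the tool from outside, world axes, zero at the start; "torque": the same for the moment, N m; "gripper_width": finger opening in mm; "gripper_force": force on a finger pad.
Only numpy, scipy, OpenCV 4.12 (cv2) and the standard library are available. Lean on these libraries where they do the work, as an engineer would, in place of code of your own. Each camera call takes 0.05 s, during which the arm holds its last target. There are 200 camera calls.

### The job

Get the blue bottle of glass-cleaner concentrate ready for dosing, so that the sweet bins can be wiped: lift the clear measuring cup off the top of it and stand the cup, mouth down, on the steel drip tray. Then undo the white safety cap under it (press it down, twist it anticlockwise while it is down, and lift it off) and finish still holding the cap in the gripper, level, a few centimetres straight above the open mouth of the bottle. The bottle stays seated in its steel caddy, and the other things on the counter stay where they are.

Things in the scene. Friction and masses are not known exactly. Their poses are not given: they have to be found in the camera images.
- bottle: Loose square blue plastic bottle, 0.3 to 0.6 kg, standing in a caddy pocket with 1 mm play: it cannot turn there but nothing holds it down. Body 66 x 66 x 105 mm with a paper label; cone shoulder from 64 mm across at height 105 to 34 mm across at 120; flange 43 mm across at 124.5 to 128.5; neck 30 mm across, rim at 150 mm. Origin: centre of the underside, z up.
- mouth (a point): Centre of the bottle's neck rim, 150 mm above its underside. Just below it, at 129 to 143 mm, three notched lugs (39 mm across) stand out from the neck and lock the cap. The cap must rise 16 mm from its locked place to clear the rim.
- cap: Loose white ribbed safety cap with a thin red ring on top, 46 mm across (48 over ribs), 30 mm high, 22 g, under the clear cup at the start. Origin: centre of its lower edge, z up. Locked, this is 134 mm above the bottle's underside and its yaw equals the bottle's. Three inner lugs sit in the notches of the neck, pushed up by a sprung disc: it neither lifts nor turns (4 degrees of slack) unpressed.
- cap_top (a point): Centre of the cap's flat top, 30 mm above its lower edge. Pressed more than 3 mm down the cap unlocks; at 5.5 mm it bottoms on the flange. The spring takes 6 N at first, 11 N at the bottom. Kept down, it turns anticlockwise seen from above: free to lift from 45 degrees, a stop at 78, so about 60 is right; clockwise is blocked. Fingertips may reach 5 mm below the cap's lower edge and still press.
- cup: Loose clear plastic measuring cup with three thin blue rings, 58 mm across outside, 52 inside, 42 mm high, 30 g. It stands upside down over the cap, its closed end (3 mm thick) resting on the cap's top, 3 mm of play round the cap, not fastened. Origin: centre of its open rim, z up through the closed end; at the start 125 mm above the bottle's underside. It must rise 40 mm to clear the cap.
- tray: Drip tray of bright steel fixed to the counter, 170 mm along its x by 150 mm along its y, rim 10 mm high and 3 mm thick, flat floor 3 mm above the counter. Origin: centre of its underside, z up. Empty at the start.
- caddy: Steel bottle caddy screwed to the counter: base flange 96 mm along its x by 170 mm along its y; on it an open box 74 x 147 mm, 45 mm high, with a divider making two pockets 68 x 69 mm, floor 3 mm above the counter. Origin: centre of its underside, z up. The blue bottle stands in the pocket at +y (centre 36 mm from the origin), the tablet tub in the one at -y.
- tub: Bystander: white and green tub of tablets, 63 mm across, 72 mm high, in the other pocket of the caddy. Origin: centre of its underside.
- jar_a: Bystander: dark brown jar with a gold lid and a white label, 70 mm across, 85 mm high. Origin: centre of its underside.
- jar_b: Bystander: dark brown jar with a gold lid and a red label, 70 mm across, 85 mm high. Origin: centre of its underside.
- gold_tin: Bystander: flat gold tin, 86 mm across, 42 mm high. Origin: centre of its underside.
- red_tin: Bystander: red tin with a gold lid, 67 mm across, 100 mm high. Origin: centre of its underside.
- scoop: Bystander: aluminium sweet scoop lying on the counter, 160 mm long along its x (handle to -x), 55 mm wide, 27 mm high. Origin: between handle and bowl, on the counter.
- sprayer: Bystander: clear trigger-spray bottle with a red head, 68 mm across, 211 mm high; its nozzle points along its -x. Origin: centre of its underside.
- card: Bystander: clear price-card stand, 50 x 70 mm, 78 mm high. Origin: centre of its underside.
Not all that is in view belongs to the job. Several things look just like the tray: the one meant starts farthest to the robot's right. What is shaped like the cup but pink is not meant.

How it is judged:
By the outcome, as a careful person would: the job done as asked, in the order asked, and still so for the second after the job is handed in, while the arm keeps its last pose, push and grip.
It also fails if it takes over 51 s, if anything falls off the work surface, if the arm or the gripper's body presses on something with over 40 N, if the wrist force passes 120 N, or if a joint passes its speed limit or range.

## Working session

There is one attempt and no reset: what is moved stays moved. The work goes in short steps, Python scripts to look and compute and a shell command to move; the robot and the scene stay as the last step left them, time stands still between calls to the robot, and variables do not carry over. Pictures are saved under pics/ and viewed, at most 10 in all, crops included, and the job is handed in when it is done.

```bash
ls; mkdir -p pics; cat > h.py <<'E'
import numpy as np, cv2
from workcell import env
def pts(p,mask):
    z=p["z_map"]; v,u=np.nonzero(mask&(z>0)); d=z[v,u]
    c=np.stack([(u-p["cx"])/p["fx"]*d,(v-p["cy"])/p["fy"]*d,d,np.ones_like(d)])
    return (p["pose"]@c)[:3].T
E
python3 - <<'E'
from h import *
for n in ("scene","top"):
    p=env.grab_frame(n); cv2.imwrite(f"pics/{n}0.png",p["frame"][:,:,::-1])
    print(n,p["pose"].round(2).tolist(),p["fx"])
    for l in ("bottle","cup","tray","caddy","cap","sprayer","tub"):
        for r in env.regions_of(p,l):
            if r["score"]<.3: continue
            P=pts(p,r["pixels"]); 
            if len(P): print(l,round(r["score"],2),np.round(r["rect"]).tolist(),np.median(P,0).round(),np.percentile(P,3,0).round(),np.percentile(P,97,0).round())
s=env.state();print(s)
E
```

```text
pics
scene [[0.76, 0.38, -0.54, 1336.29], [0.65, -0.42, 0.63, -991.96], [0.01, -0.83, -0.56, 987.6], [0.0, 0.0, 0.0, 1.0]] 474.2810748748748
bottle 0.86 [381.0, 203.0, 21.0, 25.0] [564. 191.  94.] [525. 175.  51.] [582. 238. 117.]
cup 0.65 [352.0, 202.0, 14.0, 18.0] [432. 206.  34.] [400. 191.   2.] [452. 242.  43.]
tray 0.84 [305.0, 217.0, 53.0, 31.0] [349.  30.   3.] [259. -55.  -2.] [437. 114.  10.]
tray 0.71 [325.0, 183.0, 45.0, 24.0] [230. 259.   3.] [141. 171.  -3.] [321. 348.  10.]
tray 0.68 [312.0, 279.0, 68.0, 50.0] [ 580. -185.    3.] [ 490. -262.   -2.] [ 664. -104.   10.]
caddy 0.88 [377.0, 222.0, 40.0, 36.0] [581. 120.  16.] [533.  96.  -2.] [611. 258.  45.]
sprayer 0.67 [193.0, 266.0, 29.0, 76.0] [ 414. -488.  115.] [ 384. -511.   21.] [ 433. -443.  210.]
tub 0.72 [373.0, 218.0, 20.0, 23.0] [575. 134.  71.] [543. 114.  37.] [594. 167.  77.]
top [[-0.03, -0.98, 0.2, 260.77], [-1.0, 0.03, -0.0, -3.81], [-0.0, -0.2, -0.98, 1090.95], [0.0, 0.0, 0.0, 1.0]] 372.62768836007785
bottle 0.8 [244.0, 182.0, 32.0, 26.0] [513. 194. 102.] [500. 174.  53.] [560. 233. 113.]
cup 0.76 [24
[... 686 characters left out ...]
.  40.] [584. 167.  77.]
{'time_s': 0.8, 'qpos': array([ 6.66365864e+01,  1.83108244e+01,  8.96402179e+01,  4.37385725e-04,
        7.20422256e+01, -1.14793976e+00]), 'qvel': array([ 0.03311387,  0.01711663,  0.02558525,  0.07535192, -0.05173141,
        0.06428188]), 'effort': array([-9.77561394e-04, -4.12299943e+01, -2.32221919e+01,  7.28998077e-02,
        3.74785415e-02,  3.00473323e-05]), 'ee_pos': array([217.42561302, 532.32860738, 175.47845191]), 'ee_rot': array([ 1.79993261e+02, -2.81139318e-04,  1.57784391e+02]), 'force': array([-0.47329182, -0.15247193, -1.53065662]), 'torque': array([-0.04505114,  0.03707532, -0.03377736]), 'gripper_force': 0.0, 'gripper_width': 91.19947027192129}
```

```bash
python3 - <<'E'
import cv2
a=cv2.imread("pics/top0.png"); cv2.imwrite("pics/v1.png",cv2.resize(a[90:370,130:530],None,fx=2,fy=2,interpolation=cv2.INTER_CUBIC))
b=cv2.imread("pics/scene0.png"); cv2.imwrite("pics/v2.png",cv2.resize(b[120:370,150:450],None,fx=2.4,fy=2.4,interpolation=cv2.INTER_CUBIC))
E
```

```text
(no output)
```

View pics/v1.png

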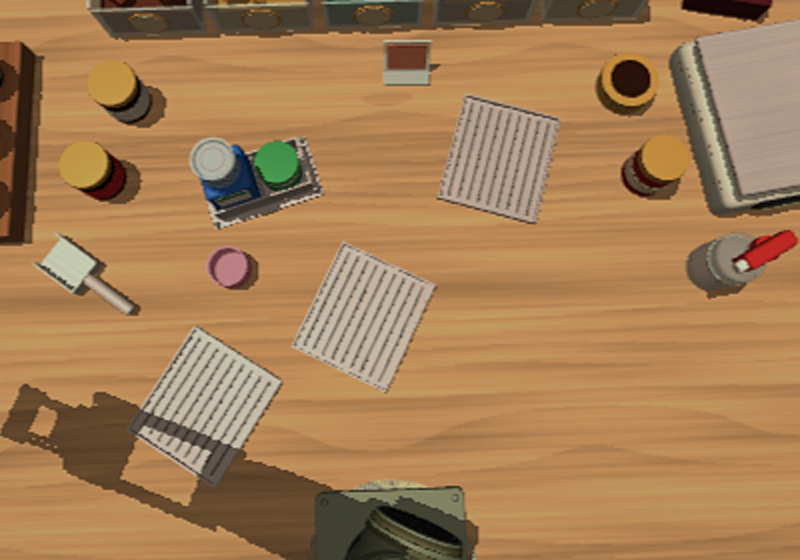

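View pics/v2.png

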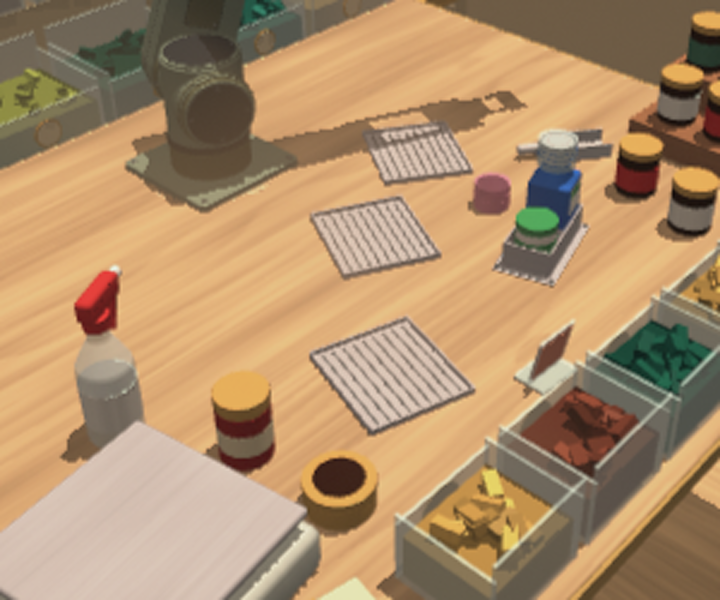

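Top image: clear cup on the blue bottle at full-frame px (238,170). The pink look-alike is at (243,224), so it is rejected. Tray candidates are at (233,294), (310,246) and (379,171). The last is farthest right (world y≈-185), so I choose it. I'll move over the bottle and take a close check with the wrist camera.

```bash
python3 -m pendant '{"translation":[[0,0,-15],[0,0,-15],[0,0,-15],[0,0,-15],[0,0,-15],[0,0,-15],[0,0,-15],[0,0,-15]],"roll":[0.12,0.12,0.12,0.12,0.12,0.12,0.12,0.12],"hand":[0,0,0,0,0,0,0,0]}'
python3 -m pendant '{"translation":[[0,0,0],[0,0,0],[-28,28,0],[-28,28,0],[-28,28,0],[-28,28,0],[-28,28,0],[-28,28,0]],"roll":[0.112,0.112,0,0,0,0,0,0],"hand":[0,0,0,0,0,0,0,0]}'
```

```text
time_s: 1.47
ee_pos: [217.4, 532.2, 296.3]
ee_rot: [180.0, -0.0, 102.4]
force: [-0.8, 0.3, -0.1]
gripper_width: 90.8
gripper_force: 0.0
time_s: 2.13
ee_pos: [386.2, 362.6, 295.7]
ee_rot: [180.0, -0.0, 90.0]
force: [0.3, 1.7, -0.4]
gripper_width: 91.4
gripper_force: 0.0
```

```bash
python3 -m pendant '{"translation":[[-25,25,0],[-25,25,0],[-25,25,0],[-25,25,0],[-25,25,0],[-25,25,0],[0,0,0],[0,0,0]],"roll":[0,0,0,0,0,0,0,0],"hand":[0,0,0,0,0,0,0,0]}'
cat > look.py <<'E'
from h import *
import sys
p=env.grab_frame("wrist"); cv2.imwrite(f"pics/{sys.argv[1]}.png",p["frame"][:,:,::-1])
print(env.state()["ee_pos"].round(1),p["pose"].round(2).tolist())
for l in sys.argv[2:]:
    for r in env.regions_of(p,l)[:3]:
        P=pts(p,r["pixels"])
        if len(P)<30: continue
        zt=np.percentile(P[:,2],98); T=P[abs(P[:,2]-zt)<6]
        c,(w,h),a=cv2.minAreaRect(T[:,:2].astype(np.float32))
        cc,R=cv2.minEnclosingCircle(T[:,:2].astype(np.float32))
        print(l,round(r["score"],2),np.round(r["rect"]).tolist(),"top z",zt.round(1),len(T),"rect",np.round(c,1),round(w),round(h),round(a,1),"circ",np.round(cc,1),round(R,1),"mid",((np.percentile(T,1,0)+np.percentile(T,99,0))/2).round(1))
E
python3 look.py w1 cup bottle caddy tub cap
```

```text
time_s: 2.8
ee_pos: [536.0, 212.7, 294.9]
ee_rot: [-179.9, -0.0, 89.8]
force: [-0.0, 0.0, -0.2]
gripper_width: 91.4
gripper_force: 0.0
[535.1 213.7 295.1] [[1.0, -0.0, -0.0, 537.15], [-0.0, -0.97, -0.26, 285.85], [-0.0, 0.26, -0.97, 503.77], [0.0, 0.0, 0.0, 1.0]]
cup 0.74 [230.0, 152.0, 47.0, 46.0] top z 43.3 1578 rect [419.7 219.9] 57 57 26.0 circ [419.6 219.8] 29.1 mid [420.  219.8  41.4]
cup 0.67 [322.0, 178.0, 62.0, 61.0] top z 171.2 2821 rect [539.8 212.9] 57 57 8.7 circ [539.8 212.7] 29.1 mid [540.  213.3 169.5]
cup 0.34 [340.0, 11.0, 58.0, 21.0] top z 85.9 334 rect [563.7 383.7] 9 47 89.4 circ [563.7 388.3] 23.7 mid [563.9 383.7  83.3]
bottle 0.81 [320.0, 157.0, 71.0, 57.0] top z 133.1 15 rect [545.7 238. ] 5 33 77.0 circ [545.1 235.5] 16.6 mid [544.9 237.  132. ]
caddy 0.73 [326.0, 175.0, 90.0, 132.0] top z 45.8 485 rect [550.3 178.5] 74 147 16.7 circ [549.7 179. ] 80.7 mid [550.  178.9  43.7]
tub 0.92 [339.0, 216.0, 48.0, 57.0] top z 76.5 1525 rect [562.8 139.5] 62 52 24.5 circ [560.9 143.8] 31.2 mid [560.9 141.9  74.7]
tub 0.46 [321.0, 157.0, 69.0, 59.0] top z 112.6 469 rect [539.5 215.6] 63 57 14.7 circ [540.6 214.6] 40.8 mid [538.  231.5 109.6]
```

View pics/w1.png

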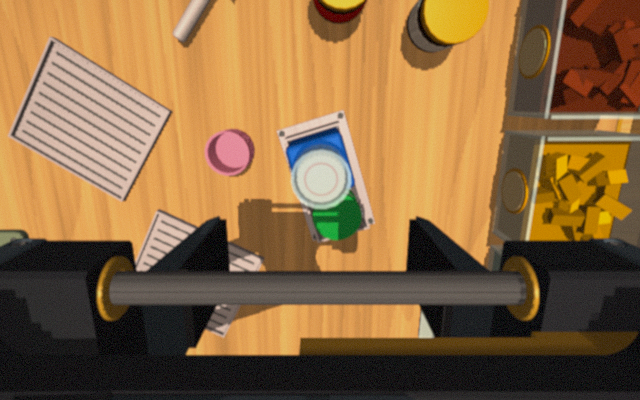

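The clear cup is at (322,178), on the blue bottle. The pink one at (230,152) is not the target. Cup centre is (540,213), and the caddy geometry gives the same point. Descending and gripping.

```bash
python3 -m pendant '{"translation":[[-1,4.5,20],[0,0,25],[0,0,25],[0,0,25],[0,0,25],[0,0,20],[0,0,12],[0,0,5]],"roll":[0,0,0,0,0,0,0,0],"hand":[0,0,0,0,0,0,0,0]}'
python3 -m pendant '{"translation":[[0,0,0],[0,0,0],[0,0,0],[0,0,0],[0,0,0],[0,0,0],[0,0,0],[0,0,0]],"roll":[0,0,0,0,0,0,0,0],"hand":[100,255,255,255,255,255,255,255]}' 10
```

```text
time_s: 3.77
ee_pos: [537.8, 213.3, 136.4]
ee_rot: [-179.8, 0.1, 90.0]
force: [-0.7, -0.1, 0.2]
gripper_width: 91.2
gripper_force: 0.0
time_s: 4.43
ee_pos: [539.7, 213.0, 138.6]
ee_rot: [180.0, -0.0, 89.9]
force: [0.4, -0.5, 0.3]
gripper_width: 40.7
gripper_force: 0.0
```

```bash
python3 look.py w2 cup; python3 -c "
from workcell import env;s=env.state();print(s['gripper_width'],s['gripper_force'],s['ee_pos'])"
```

```text
[539.7 213.  138.6] [[1.0, -0.0, 0.0, 540.38], [-0.0, -0.97, -0.26, 286.1], [0.0, 0.26, -0.97, 347.51], [0.0, 0.0, 0.0, 1.0]]
cup 0.65 [184.0, 175.0, 77.0, 71.0] top z 43.1 3440 rect [419.7 220.1] 58 57 44.4 circ [419.6 220.2] 29.1 mid [420.  220.2  41. ]
cup 0.59 [317.0, 223.0, 95.0, 91.0] top z 170.9 6253 rect [540.2 219.4] 49 45 0.0 circ [539.9 215.4] 27.6 mid [540.3 219.3 168.9]
33.233809459677325 0.0 [539.64002315 212.97913811 138.47460241]
```

View pics/w2.png

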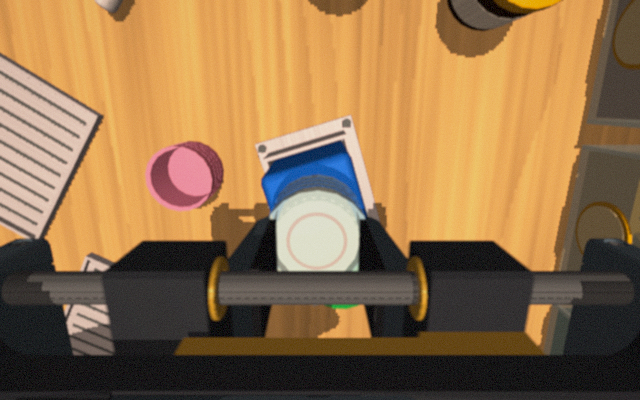

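```bash
python3 -m pendant '{"translation":[[0,0,0],[0,0,0],[0,0,0],[0,0,0],[0,0,0],[0,0,0],[0,0,0],[0,0,0]],"roll":[0,0,0,0,0,0,0,0],"hand":[255,255,255,255,255,255,255,255]}' 10
python3 look.py w3 cup
```

```text
time_s: 5.2
ee_pos: [539.6, 213.0, 138.5]
ee_rot: [180.0, -0.0, 89.9]
force: [-0.1, -0.6, 0.2]
gripper_width: 0.4
gripper_force: 0.0
[539.6 213.  138.4] [[1.0, -0.0, 0.0, 540.35], [-0.0, -0.97, -0.26, 286.15], [0.0, 0.26, -0.97, 347.32], [0.0, 0.0, 0.0, 1.0]]
cup 0.91 [184.0, 177.0, 78.0, 70.0] top z 43.0 3458 rect [419.5 220.5] 57 58 89.0 circ [419.5 220.3] 29.3 mid [420.  220.2  40.8]
cup 0.59 [315.0, 223.0, 108.0, 92.0] top z 170.9 3398 rect [541.5 221.3] 42 52 57.8 circ [539.8 215.9] 28.3 mid [539.9 228.  168.3]
```

View pics/w3.png

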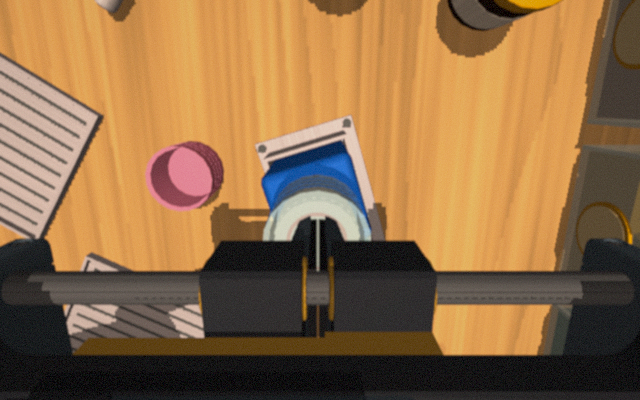

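```bash
python3 - <<'E'
from h import *
p=env.grab_frame("wrist"); z=p["z_map"]; print(p["fx"],p["cx"],p["cy"])
for v in range(205,260,6):
    m=np.zeros(z.shape,bool); m[v,[300,308,330]]=1
    print(v,pts(p,m).round().tolist())
p=env.grab_frame("scene"); a=p["frame"][:,:,::-1]
cv2.imwrite("pics/s1.png",cv2.resize(a[100:260,290:470],None,fx=3.7,fy=3.7,interpolation=cv2.INTER_CUBIC))
E
```

```text
359.41293636108514 317.4267621703964 197.16534851377472
205 [[531.0, 234.0, 170.0], [536.0, 234.0, 169.0], [547.0, 234.0, 170.0]]
211 [[531.0, 231.0, 169.0], [536.0, 231.0, 170.0], [547.0, 231.0, 170.0]]
217 [[531.0, 228.0, 170.0], [536.0, 230.0, 178.0], [547.0, 227.0, 169.0]]
223 [[532.0, 230.0, 186.0], [536.0, 230.0, 187.0], [546.0, 230.0, 187.0]]
229 [[533.0, 231.0, 196.0], [536.0, 231.0, 196.0], [546.0, 230.0, 195.0]]
235 [[533.0, 231.0, 203.0], [536.0, 230.0, 202.0], [546.0, 230.0, 203.0]]
241 [[536.0, 251.0, 259.0], [536.0, 230.0, 209.0], [546.0, 230.0, 209.0]]
247 [[536.0, 252.0, 266.0], [537.0, 230.0, 215.0], [545.0, 230.0, 215.0]]
253 [[536.0, 251.0, 269.0], [537.0, 230.0, 222.0], [545.0, 231.0, 222.0]]
259 [[536.0, 251.0, 271.0], [537.0, 229.0, 223.0], [543.0, 250.0, 269.0]]
```

View pics/s1.png

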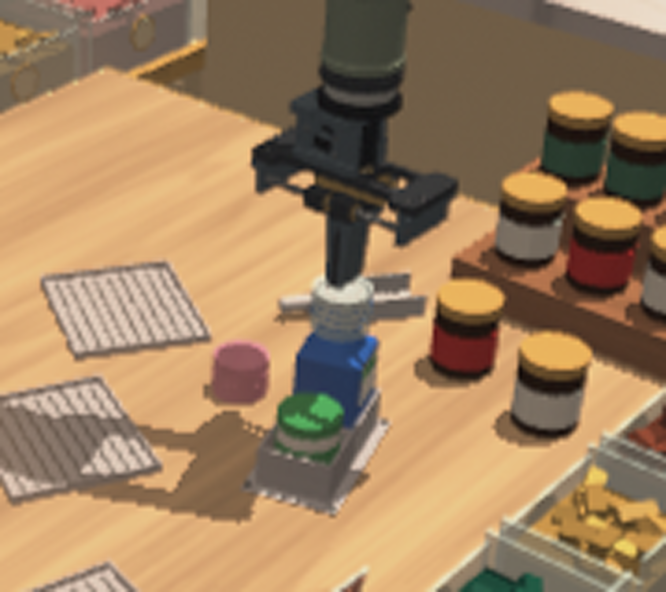

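The fingers shut above the cup. The wrist depth puts their tips at z≈173 while the TCP reads 138, so the real tips sit about 35 mm higher than reported. Scene crop: the fingers end just above the cup top at crop px (345,285), and nothing has moved. I'll open, go 33 mm lower and check.

```bash
python3 -m pendant '{"translation":[[0,0,0],[0,0,0],[0,0,0],[0,0,0],[0,0,0],[0,0,0],[0,0,0],[0,0,0]],"roll":[0,0,0,0,0,0,0,0],"hand":[0,0,0,0,0,0,0,0]}'
python3 -m pendant '{"translation":[[0,0,0],[0,0,0],[0,0,0],[0,0,0],[0,0,0],[0,0,0],[0,0,5],[0,0,5]],"roll":[0,0,0,0,0,0,0,0],"hand":[0,0,0,0,0,0,0,0]}'
python3 - <<'E'
from h import *
p=env.grab_frame("wrist"); z=p["z_map"]
print(env.state()["ee_pos"].round(1))
m=np.ones(z.shape,bool); m[:190]=0;m[240:]=0
P=pts(p,m); # finger front faces: points in z above cup, x outside the cup
for lo,hi in((470,505),(575,612)):
    F=P[(P[:,0]>lo)&(P[:,0]<hi)&(P[:,1]>190)&(P[:,1]<245)&(P[:,2]>100)]
    print(len(F),np.percentile(F,[0,1,5,50,99],0).round(1).tolist())
E
```

```text
time_s: 6.07
ee_pos: [539.6, 213.0, 138.4]
ee_rot: [180.0, -0.0, 89.9]
force: [0.2, 0.3, 0.1]
gripper_width: 51.2
gripper_force: 0.0
time_s: 6.73
ee_pos: [539.8, 213.1, 128.3]
ee_rot: [180.0, -0.0, 89.9]
force: [-0.4, 0.1, 0.2]
gripper_width: 91.0
gripper_force: 0.0
[538.8 212.7 126.9]
710 [[484.4, 215.1, 101.0], [485.2, 219.2, 102.8], [486.3, 222.3, 106.0], [491.9, 229.2, 180.6], [504.6, 230.9, 197.0]]
705 [[575.1, 195.3, 101.0], [575.4, 198.6, 101.8], [578.1, 207.0, 104.6], [589.2, 229.2, 181.1], [595.6, 230.8, 197.0]]
```

```bash
python3 -m pendant '{"translation":[[0,0,6],[0,0,6],[0,0,6],[0,0,4],[0,0,2],[0,0,0],[0,0,0],[0,0,0]],"roll":[0,0,0,0,0,0,0,0],"hand":[0,0,0,0,0,0,0,80]}' 10
python3 -m pendant '{"translation":[[0,0,0],[0,0,0],[0,0,0],[0,0,0],[0,0,0],[0,0,0],[0,0,0],[0,0,0]],"roll":[0,0,0,0,0,0,0,0],"hand":[110,140,255,255,255,255,255,255]}' 10
```

```text
time_s: 7.45
ee_pos: [539.9, 213.1, 104.7]
ee_rot: [180.0, -0.0, 89.9]
force: [0.2, 0.1, -0.0]
gripper_width: 87.2
gripper_force: 0.0
time_s: 8.12
ee_pos: [539.7, 213.0, 104.6]
ee_rot: [180.0, -0.0, 89.9]
force: [-0.1, 0.2, 0.4]
gripper_width: 58.5
gripper_force: 10.0
```

```bash
python3 -m pendant '{"translation":[[0,0,-4],[0,0,-8],[0,0,-10],[0,0,-12],[0,0,-12],[0,0,-12],[0,0,-12],[0,0,-10]],"roll":[0,0,0,0,0,0,0,0],"hand":[255,255,255,255,255,255,255,255]}' 10
python3 look.py w4 cap bottle cup
```

```text
time_s: 8.78
ee_pos: [540.1, 213.2, 186.6]
ee_rot: [179.9, -0.0, 89.9]
force: [0.5, 0.0, -0.1]
gripper_width: 58.7
gripper_force: 10.0
[541.2 213.6 188.4] [[1.0, -0.0, 0.0, 540.42], [-0.0, -0.97, -0.26, 286.17], [0.0, 0.26, -0.97, 395.48], [0.0, 0.0, 0.0, 1.0]]
bottle 0.87 [316.0, 172.0, 91.0, 69.0] top z 118.6 659 rect [539.4 225.1] 54 29 1.8 circ [539.8 214.6] 27.1 mid [539.9 226.1 116.2]
bottle 0.35 [317.0, 186.0, 56.0, 27.0] top z 209.5 15 rect [548.4 240.5] 1 14 72.2 circ [548.3 240. ] 7.0 mid [548.4 240.  210.6]
cup 0.88 [318.0, 260.0, 132.0, 138.0] top z 252.7 8346 rect [540.  213.4] 58 56 75.1 circ [540.9 212.9] 29.5 mid [540.8 213.6 250.5]
cup 0.66 [201.0, 166.0, 69.0, 63.0] top z 43.1 2610 rect [419.7 220.3] 57 56 23.9 circ [420.  219.9] 29.1 mid [420.1 220.4  40.9]
```

Cup lifted (top at 252). Now over to the tray.

```bash
python3 -m pendant '{"translation":[[-20,3,0],[-35,3,0],[-38,3,0],[-38,3,0],[-38,3,0],[-38,3,0],[-38,3,0],[-38,3,0]],"roll":[0,0,0,0,0,0,0,0],"hand":[255,255,255,255,255,255,255,255]}' 10
python3 -m pendant '{"translation":[[-38,3,0],[-35,3,0],[-26,3,0],[-16,3,0],[0,0,0],[0,0,0],[0,0,0],[0,0,0]],"roll":[0,0,0,0,0,0,0,0],"hand":[255,255,255,255,255,255,255,255]}' 10
python3 look.py w5 tray cup
```

```text
time_s: 9.65
ee_pos: [562.5, -71.8, 183.5]
ee_rot: [-179.9, -0.0, 89.9]
force: [-0.1, -0.7, -0.2]
gripper_width: 58.3
gripper_force: 10.0
time_s: 10.32
ee_pos: [575.1, -183.4, 184.3]
ee_rot: [-180.0, -0.0, 90.0]
force: [0.9, -0.6, 0.3]
gripper_width: 58.4
gripper_force: 10.0
[ 575.2 -183.4  184.5] [[1.0, 0.0, 0.0, 575.81], [0.0, -0.97, -0.26, -110.39], [-0.0, 0.26, -0.97, 393.24], [0.0, 0.0, 0.0, 1.0]]
tray 0.85 [321.0, 156.0, 189.0, 158.0] top z 10.1 2250 rect [ 575.3 -183.6] 150 170 72.7 circ [ 575.1 -182.8] 111.4 mid [ 575.3 -167.7    7.7]
tray 0.66 [79.0, 35.0, 158.0, 69.0] top z 10.5 1027 rect [344.  -17.2] 69 132 62.8 circ [344. -17.] 74.4 mid [344.9 -46.3   7.9]
cup 0.75 [318.0, 260.0, 128.0, 138.0] top z 250.5 8362 rect [ 574.9 -183.5] 58 55 74.4 circ [ 576.1 -183.6] 29.4 mid [ 575.9 -183.   248.3]
```

View pics/w5.png

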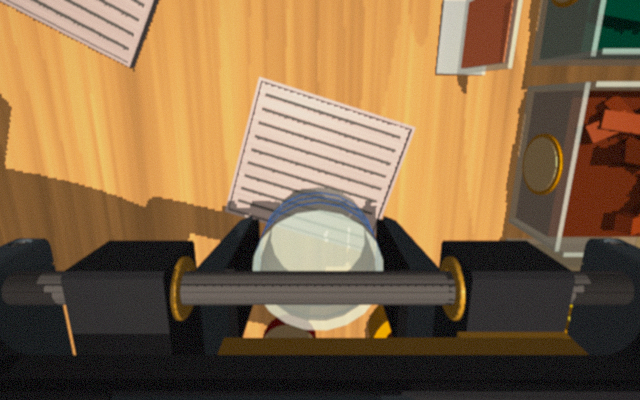

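```bash
python3 -m pendant '{"translation":[[0,0,20],[0,0,30],[0,0,35],[0,0,35],[0,0,30],[0,0,22],[0,0,14],[0,0,6]],"roll":[0,0,0,0,0,0,0,0],"hand":[255,255,255,255,255,255,255,255]}' 10
python3 -m pendant '{"translation":[[0,0,2],[0,0,2],[0,0,2],[0,0,1],[0,0,1],[0,0,1],[0,0,1],[0,0,0]],"roll":[0,0,0,0,0,0,0,0],"hand":[255,255,255,255,255,255,255,255]}' 10
python3 look.py w6 cup tray
```

```text
time_s: 11.13
ee_pos: [573.6, -183.8, -10.0]
ee_rot: [-179.8, -0.1, 90.0]
force: [-0.7, 1.2, -0.8]
gripper_width: 58.4
gripper_force: 10.0
time_s: 11.8
ee_pos: [575.2, -185.0, -17.5]
ee_rot: [180.0, -0.0, 89.9]
force: [0.4, -0.7, 0.1]
gripper_width: 58.6
gripper_force: 10.0
[ 575.2 -185.   -17.5] [[1.0, -0.0, 0.0, 575.92], [-0.0, -0.97, -0.26, -111.9], [0.0, 0.26, -0.97, 191.33], [0.0, 0.0, 0.0, 1.0]]
cup 0.97 [318.0, 260.0, 132.0, 139.0] top z 48.6 8227 rect [ 577.  -184.8] 55 58 14.5 circ [ 576.4 -185.2] 29.4 mid [ 576.  -184.6   46.4]
tray 0.78 [336.0, 191.0, 368.0, 293.0] top z 10.1 6164 rect [ 575.4 -182.5] 148 171 72.7 circ [ 581.7 -160.7] 98.7 mid [ 582.1 -167.9    7.6]
```

```bash
python3 -m pendant '{"translation":[[0,0,1],[0,0,0.5],[0,0,0.5],[0,0,0.5],[0,0,0],[0,0,0],[0,0,0],[0,0,0]],"roll":[0,0,0,0,0,0,0,0],"hand":[255,255,255,255,255,255,255,255]}' 10
```

```text
time_s: 12.62
ee_pos: [575.3, -185.0, -20.0]
ee_rot: [180.0, -0.0, 89.9]
force: [-0.2, 0.2, -1.3]
gripper_width: 58.7
gripper_force: 10.0
```

```bash
python3 -m pendant '{"translation":[[0,0,0.5],[0,0,0.5],[0,0,0],[0,0,0],[0,0,0],[0,0,0],[0,0,0],[0,0,0]],"roll":[0,0,0,0,0,0,0,0],"hand":[255,255,255,255,255,255,255,255]}' 10
python3 look.py w7 cup
```

```text
time_s: 13.28
ee_pos: [575.4, -185.1, -20.5]
ee_rot: [180.0, 0.0, 89.9]
force: [-2.2, 0.2, 6.0]
gripper_width: 58.8
gripper_force: 10.0
[ 575.4 -185.1  -20.5] [[1.0, -0.0, 0.0, 576.0], [-0.0, -0.97, -0.26, -111.89], [0.0, 0.26, -0.97, 188.35], [0.0, 0.0, 0.0, 1.0]]
cup 0.97 [317.0, 259.0, 132.0, 142.0] top z 45.8 8344 rect [ 577.1 -184.8] 56 58 15.9 circ [ 576.3 -185.2] 29.3 mid [ 576.  -184.6   43.6]
```

Contact at 6 N, with the cup seated. Release and lift.

```bash
python3 -m pendant '{"translation":[[0,0,0],[0,0,0],[0,0,0],[0,0,0],[0,0,0],[0,0,0],[0,0,-2],[0,0,-5]],"roll":[0,0,0,0,0,0,0,0],"hand":[0,0,0,0,0,0,0,0]}'
python3 -m pendant '{"translation":[[0,0,-10],[0,0,-25],[0,0,-35],[0,0,-40],[0,0,-40],[0,0,-40],[0,0,-30],[0,0,-15]],"roll":[0,0,0,0,0,0,0,0],"hand":[0,0,0,0,0,0,0,0]}'
python3 look.py w8 cup
```

```text
time_s: 14.05
ee_pos: [574.7, -184.8, -14.5]
ee_rot: [-179.9, -0.0, 89.9]
force: [-0.3, 0.3, -0.2]
gripper_width: 91.5
gripper_force: 0.0
time_s: 14.72
ee_pos: [577.0, -185.6, 227.5]
ee_rot: [179.5, 0.2, 89.9]
force: [0.5, -0.0, 1.0]
gripper_width: 91.2
gripper_force: 0.0
[ 577.9 -185.9  229. ] [[1.0, -0.0, 0.01, 575.82], [-0.0, -0.96, -0.26, -111.84], [0.01, 0.26, -0.96, 436.16], [0.0, 0.0, 0.0, 1.0]]
cup 0.65 [314.0, 167.0, 53.0, 53.0] top z 46.2 2096 rect [ 576.4 -185. ] 56 57 14.9 circ [ 576.2 -185.4] 28.9 mid [ 576.3 -185.1   44.5]
```

```bash
python3 -m pendant '{"translation":[[20,-3,0],[35,-3,0],[38,-3,0],[38,-3,0],[38,-3,0],[38,-3,0],[38,-3,0],[38,-3,0]],"roll":[0,0,0,0,0,0,0,0],"hand":[0,0,0,0,0,0,0,0]}'
python3 -m pendant '{"translation":[[38,-3,0],[35,-3,0],[26,-3,0],[16,-3,0],[0,0,0],[0,0,0],[0,0,0],[0,0,0]],"roll":[0,0,0,0,0,0,0,0],"hand":[0,0,0,0,0,0,0,0]}'
python3 look.py w9 cap bottle caddy
```

```text
time_s: 15.48
ee_pos: [550.0, 99.6, 219.7]
ee_rot: [-179.9, 0.0, 89.9]
force: [1.1, 0.7, -0.1]
gripper_width: 91.2
gripper_force: 0.0
time_s: 16.15
ee_pos: [539.6, 211.7, 220.6]
ee_rot: [-180.0, 0.0, 89.9]
force: [-0.1, -0.0, 0.5]
gripper_width: 91.3
gripper_force: 0.0
[539.7 211.7 220.8] [[1.0, -0.0, -0.0, 540.55], [-0.0, -0.97, -0.26, 285.0], [-0.0, 0.26, -0.97, 429.39], [0.0, 0.0, 0.0, 1.0]]
cap 0.94 [315.0, 196.0, 64.0, 68.0] top z 168.3 2784 rect [540.2 213.2] 46 46 16.0 circ [540.  213.1] 23.4 mid [539.9 213.3 165.8]
bottle 0.59 [317.0, 169.0, 84.0, 76.0] top z 119.1 454 rect [539.9 224.7] 29 52 90.0 circ [539.9 214. ] 26.5 mid [539.9 225.7 116.2]
caddy 0.98 [325.0, 189.0, 107.0, 153.0] top z 45.7 673 rect [550.3 178.2] 74 147 16.8 circ [549.8 178.4] 81.6 mid [550.  178.7  43.3]
```

View pics/w9.png

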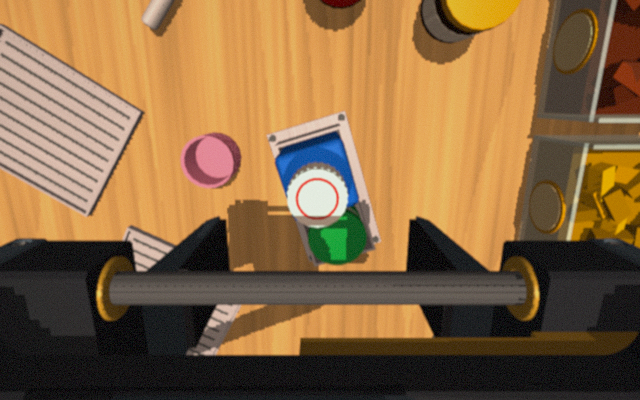

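```bash
python3 -m pendant '{"translation":[[1.4,0.3,10],[0,0,20],[0,0,25],[0,0,23],[0,0,18],[0,0,12],[0,0,7],[0,0,4]],"roll":[0,0,0,0,0,0,0,0],"hand":[0,0,0,0,0,0,0,60]}' 45
python3 -m pendant '{"translation":[[0,0,0],[0,0,0],[0,0,0],[0,0,0],[0,0,0],[0,0,0],[0,0,0],[0,0,0]],"roll":[0,0,0,0,0,0,0,0],"hand":[120,255,255,255,255,255,255,255]}' 45
```

```text
time_s: 17.02
ee_pos: [539.2, 214.0, 100.5]
ee_rot: [-179.9, 0.0, 89.9]
force: [-0.9, -0.2, -0.5]
gripper_width: 87.2
gripper_force: 0.0
time_s: 17.68
ee_pos: [539.8, 214.5, 102.4]
ee_rot: [-180.0, -0.0, 89.9]
force: [-0.5, -0.3, 2.6]
gripper_width: 45.6
gripper_force: 45.0
```

```bash
python3 -m pendant '{"translation":[[0,0,1],[0,0,1.5],[0,0,1.5],[0,0,1.5],[0,0,1],[0,0,0.5],[0,0,0],[0,0,0]],"roll":[0,0,0,0,0,0,0,0],"hand":[255,255,255,255,255,255,255,255]}' 45
```

```text
time_s: 18.35
ee_pos: [540.2, 214.6, 97.0]
ee_rot: [179.9, -0.1, 89.9]
force: [-3.9, -0.9, 11.0]
gripper_width: 45.5
gripper_force: 45.0
```

```bash
python3 -m pendant '{"translation":[[0,0,0.6],[0,0,0],[0,0,0],[0,0,0],[0,0,0],[0,0,0],[0,0,0],[0,0,0]],"roll":[0,-0.08,-0.1,-0.1,-0.1,-0.1,-0.1,-0.1],"hand":[255,255,255,255,255,255,255,255]}' 45
python3 -m pendant '{"translation":[[0,0,0],[0,0,0],[0,0,0],[0,0,0],[0,0,0],[0,0,0],[0,0,0],[0,0,0]],"roll":[-0.1,-0.1,-0.1,-0.08,0,0,0,0],"hand":[255,255,255,255,255,255,255,255]}' 45
python3 -c "
from workcell import env;s=env.state();print(s['torque'],s['qpos'])"
```

```text
time_s: 19.02
ee_pos: [540.2, 214.8, 96.8]
ee_rot: [179.9, 0.0, 129.2]
force: [-3.8, -0.9, 14.9]
gripper_width: 45.6
gripper_force: 45.0
time_s: 19.68
ee_pos: [540.1, 214.6, 96.9]
ee_rot: [179.9, 0.1, 150.7]
force: [-5.1, -1.8, 14.0]
gripper_width: 46.1
gripper_force: 45.0
[-0.26382214  0.90110007  0.08531868] [ 2.05286975e+01  2.21896090e+01  9.56805978e+01  4.70859479e-03
  6.20195014e+01 -4.01712126e+01]
```

```bash
python3 -m pendant '{"translation":[[0,0,-2],[0,0,-2],[0,0,-2],[0,0,-2],[0,0,-2],[0,0,-1],[0,0,0],[0,0,0]],"roll":[0,0,0,0,0,0,0,0],"hand":[255,255,255,255,255,255,255,255]}' 45
```

```text
time_s: 20.35
ee_pos: [539.6, 214.3, 104.9]
ee_rot: [-180.0, -0.0, 150.7]
force: [-1.4, 0.3, 0.5]
gripper_width: 45.5
gripper_force: 45.0
```

```bash
python3 -m pendant '{"translation":[[0,0,-3],[0,0,-4],[0,0,-5],[0,0,-4],[0,0,-2],[0,0,0],[0,0,0],[0,0,0]],"roll":[0,0,0,0,0,0,0,0],"hand":[255,255,255,255,255,255,255,255]}' 45
python3 - <<'E'
from h import *
p=env.grab_frame("scene"); a=p["frame"][:,:,::-1]
cv2.imwrite("pics/s2.png",cv2.resize(a[120:250,310:440],None,fx=4.5,fy=4.5,interpolation=cv2.INTER_CUBIC))
E
```

```text
time_s: 21.02
ee_pos: [539.9, 214.4, 123.3]
ee_rot: [180.0, 0.0, 150.7]
force: [-0.8, -0.9, -0.8]
gripper_width: 45.4
gripper_force: 45.0
```

View pics/s2.png

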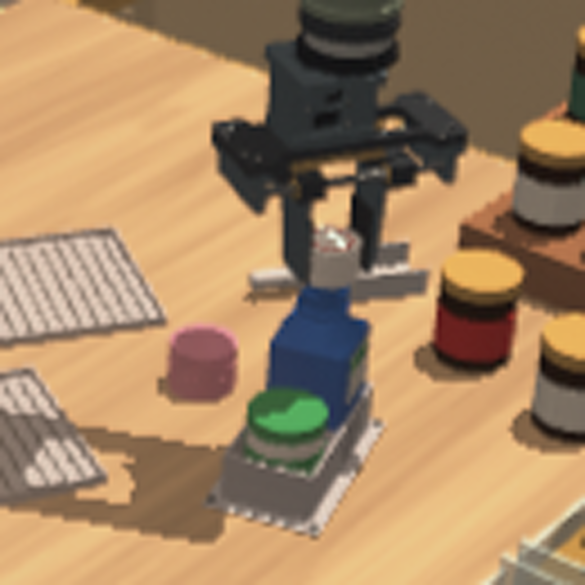

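Scene crop: the cap is in the gripper at (333,255), off the lugs, with blue neck showing below it. The bottle is still in the caddy. Rising further.

```bash
python3 -m pendant '{"translation":[[0,0,-4],[0,0,-5],[0,0,-5],[0,0,-6],[0,0,-5],[0,0,-3],[0,0,0],[0,0,0]],"roll":[0,0,0,0,0,0,0,0],"hand":[255,255,255,255,255,255,255,255]}' 45
python3 look.py w10 cap bottle caddy
python3 - <<'E'
from h import *
for n in ("scene","top"):
    p=env.grab_frame(n)
    for l in("cap","bottle","caddy","cup"):
        for r in env.regions_of(p,l)[:3]:
            P=pts(p,r["pixels"])
            print(n,l,round(r["score"],2),np.round(r["rect"]).tolist(),np.percentile(P,[3,50,97],0).round().tolist())
E
```

```text
time_s: 21.73
ee_pos: [540.0, 214.4, 151.6]
ee_rot: [180.0, 0.0, 150.7]
force: [1.3, 1.1, 0.0]
gripper_width: 45.9
gripper_force: 45.0
[539.8 214.3 151.3] [[0.49, 0.84, 0.23, 476.7], [0.87, -0.47, -0.13, 250.16], [0.0, 0.26, -0.97, 360.44], [0.0, 0.0, 0.0, 1.0]]
bottle 0.89 [317.0, 180.0, 120.0, 97.0] top z 152.8 272 rect [528.6 219.2] 25 10 61.5 circ [530.4 218.2] 13.0 mid [530.6 217.5 150.4]
caddy 0.69 [294.0, 179.0, 172.0, 140.0] top z 45.6 851 rect [550.1 179.5] 74 145 16.7 circ [550.2 179.5] 80.8 mid [530.1 179.6  43.3]
scene cap 0.64 [385.0, 170.0, 11.0, 16.0] [[530.0, 191.0, 188.0], [554.0, 207.0, 211.0], [569.0, 233.0, 218.0]]
scene cap 0.32 [194.0, 266.0, 31.0, 77.0] [[383.0, -511.0, 20.0], [415.0, -487.0, 114.0], [434.0, -442.0, 210.0]]
scene bottle 0.65 [379.0, 197.0, 26.0, 36.0] [[524.0, 175.0, 50.0], [557.0, 194.0, 103.0], [582.0, 240.0, 152.0]]
scene caddy 0.79 [376.0, 225.0, 39.0, 34.0] [[534.0, 98.0, -1.0], [582.0, 117.0, 18.0], [612.0, 249.0, 43.0]]
scene cup 0.95 [313.0, 271.0, 19.0, 17.0] [[556.0, -214.0, 5.0], [588.0, -194.0, 41.0], [607.0, -161.0, 47.0]]
scene cup 0.69 [356.0, 202.0, 16.0, 17.0] [[404.0, 191.0, 0.0], [433.0, 207.0, 32.0], [452.0, 240.0, 44.0]]
scene cup 0.47 [438.0, 205.0, 25.0, 28.0] [[655.0, 344.0, 0.0], [696.0, 358.0, 57.0], [722.0, 405.0, 87.0]]
top bottle 0.47 [252.0, 185.0, 19.0, 13.0] [[505.0, 173.0, 46.0], [513.0, 183.0, 82.0], [536.0, 206.0, 108.0]]
top caddy 0.93 [269.0, 182.0, 43.0, 40.0] [[496.0, 92.0, -1.0], [524.0, 134.0, 4.0], [600.0, 209.0, 45.0]]
top cup 0.72 [380.0, 165.0, 25.0, 18.0] [[546.0, -208.0, 19.0], [569.0, -183.0, 44.0], [597.0, -158.0, 48.0]]
```

View pics/w10.png

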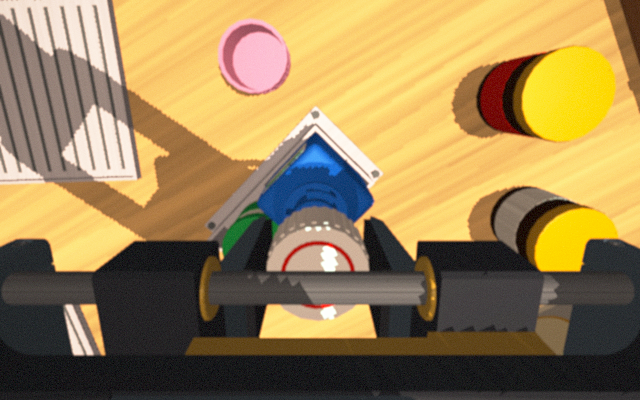

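The cap is held level at px (318,270). The neck is open below it, and the bottle rim at z≈153 confirms it is seated. One check of the cap's centring over the mouth.

```bash
python3 - <<'E'
from h import *
p=env.grab_frame("wrist"); m=np.zeros((400,640),bool); m[215:330,262:375]=1
P=pts(p,m); q=P[(P[:,2]>205)&(P[:,2]<225)&(np.hypot(P[:,0]-540,P[:,1]-213)<27)]
zt=np.median(q[:,2]); T=q[abs(q[:,2]-zt)<2.5]
A=np.c_[T[:,:2],np.ones(len(T))]; k=np.linalg.lstsq(A,T[:,2],rcond=None)[0]
print(zt,len(T),cv2.minEnclosingCircle(T[:,:2].astype(np.float32)),"tilt deg",np.degrees(k[:2]))
E
```

```text
215.77717064381784 4585 ((539.8353271484375, 213.1296844482422), 26.882856369018555) tilt deg [ 0.0723378  -0.16199411]
```

```bash
python3 -c "
from workcell import env;print(env.job_done())"
```

```text
the job is handed in; nothing more can be done
None
```

The job is handed in at about 22 s of the 51 s limit. The measuring cup stands mouth down on the rightmost tray, and the white cap is undone and held level about 30 mm above the open mouth. The bottle is still seated in its caddy. No verdict came back, and I did not re-measure the other things on the counter.

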